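Zero the polarimeter dial by fingertip

TASK

Zero the polarimeter for the next sample: with a fingertip, gently push its dial round (the two brass pins on it are there to push against) until the white index mark of the dial lines up with the red zero line of the scale, then take your hand away. Do not grip or lift anything, keep the polarimeter standing where it is, and leave the bottle, tube, slide box and dish alone.

Things in the scene. Friction and masses are not known exactly. Their poses are not given: they have to be found in the camera images.
- polarimeter: Upright school polarimeter, about 2 kg, loose on the bench. White foot 190 x 140 mm, 40 mm high; slim chamber and rear pillar; on top a level round white scale plate 150 mm across, upper face 190 mm above the bench. Origin on the underside, straight below the dial's axis; z up; the red switch and the red zero line are on its -x side.
- analyser (a joint): Dial angle in rad about the vertical axis through the polarimeter's origin, growing anticlockwise seen from above. 0 (or any whole number of turns) puts the white index mark at the red zero line. Turns endlessly either way, light friction (0.05 N m), stays where it is left.
- dial_centre (a point): Centre of the dial's top (top of its metal eyepiece, 30 mm across), 216 mm above the bench. The dial is a black knurled collar 92 mm across, its top face 201 mm above the bench, with two upright brass finger pins 11 mm across, rising 24 mm from that face, 40 mm from the axis, a quarter turn either side of the index mark.
- index_mark (a point): Outer end of the white index mark of the collar (a 3 mm wide radial line on a small black arm), 55.5 mm from the axis, at the height of the scale plate; it turns with the dial.
- zero_line (a point): Inner end of the red zero line (17 mm long, 3.5 mm wide, radial; the other scale lines are black, every 10 degrees) on the scale plate, 55.5 mm from the axis, 190 mm above the bench.
- pin_left (a point): Centre of the top of one brass finger pin, 225 mm above the bench; it stands a quarter turn anticlockwise (seen from above) from the index mark.
- pin_right (a point): Centre of the top of the other brass finger pin, 225 mm above the bench; a quarter turn clockwise from the index mark.
- dropper_bottle: amber glass dropper bottle, 36 mm across, 96 mm tall with its black cap and rubber bulb. Loose bystander; origin in the middle of its underside.
- sample_tube: spare glass sample tube, 18 mm across, with a rubber stopper, standing fixed in a 60 x 50 x 22 mm wooden foot, 118 mm tall in all. Loose bystander; origin in the middle of its underside.
- slide_box: closed blue box of microscope slides, 84 x 58 x 33 mm. Loose bystander; origin in the middle of its underside.
- petri_dish: closed petri dish, a flat pale disc, 90 mm across, 16 mm tall. Loose bystander; origin in the middle of its underside.

How it is judged:
At the end, for the whole second after the job is handed in: The white index mark stands within 3.5 mm (about 3.6 degrees) of the red zero line with the dial at rest; the polarimeter stands upright within 15 mm of where it was, and every bystander within 15 mm of where it was (distance between index_mark and zero_line below 0.0035 m and velocity of joint analyser between -0.03 and 0.03 rad/s and distance of each of polarimeter, dropper_bottle, sample_tube, slide_box, petri_dish from where it was at the start of the episode below 0.015 m and angle between polarimeter's own z axis and vertical below 0.03 rad); the robot touches nothing.
It fails at once if the polarimeter is shoved more than 15 mm, or tipped (distance of polarimeter from where it was at the start of the episode above 0.015 m or angle between polarimeter's own z axis and vertical above 0.12 rad).
It fails at once if the polarimeter is lifted off the bench (height (world z) of polarimeter above 0.005 m).
It fails at once if the dial or the polarimeter is gripped or pressed hard (more than 20 N from the fingers) (contact force between the fingers and polarimeter above 20 N).
It fails at once if the polarimeter is pushed with the hand or arm instead of the fingers (contact force between the arm and polarimeter above 5 N).
It fails at once if a bystander is moved more than 15 mm or tipped (distance of any of dropper_bottle, sample_tube, slide_box, petri_dish from where it was at the start of the episode above 0.015 m or angle between any of dropper_bottle, sample_tube, slide_box, petri_dish's own z axis and vertical above 0.25 rad).
It also fails if it takes over 45 s, if anything falls off the work surface, if the arm or the gripper's body presses on something with over 40 N, if the wrist force passes 120 N, or if a joint passes its speed limit or range.

ROBOT

A 6-joint arm with a two-finger parallel gripper is mounted at the origin on the work surface. World frame = base frame: x ahead of the robot, y to its left, z up, the work surface at z = 0. Lengths are in m, angles in rad, forces in N, time in s.
With the tool pointing down it reaches from about 0.25 to 0.775 m from the base axis. Payload 4 kg.
Tool frame: the origin (TCP) lies at the very end of the fingers, on their centre line; the grasp point (between the pads) lies 19 mm behind it; z points along the fingers, y is the direction in which the jaws open and shut (so a half turn about z gives the same grasp; the last joint's range is limited). The gripper opens to 94 mm and grips with 3 to 60 N. Pads are 16 mm wide; open, the fingers measure 119 mm over their backs; the gripper's body (75 mm by 177 mm) begins 78 mm behind the grasp point.
Start: joints at [-1.224, 0.087, 1.371, -0, 1.684, -0.103], TCP at [0.239, -0.495, 0.206] pointing down, gripper open.
Joint ranges: [-3.1, 3.1], [-0.76, 2.03], [0.27, 2.55], [-1.08, 4.22], [0.17, 2.65], [-2.57, 2.57]. Speed limits (rad/s): [2.79, 2.79, 3.14, 3.14, 3.14, 3.14].

INTERFACE

Orientations are given as [roll, pitch, yaw] about the fixed x, y, z axes, in that order (R = Rz(yaw) Ry(pitch) Rx(roll)).
In Python, from bench import robot, cams, models gives the robot as it stands.
- The arm moves only by the tool step_arm, never from a script. Its argument "series" is a list of rows, each a list of 5 numbers: the gripper command: -1 is shut, 1 is fully open, values between are in proportion, then the shift along the tool's x, y, z in mm, then the turn about the tool's z in degrees. A call has 1 to 20 rows; each row is the pose to reach, as a shift and turn from the pose commanded when the call began, along the tool's axes at that moment; what a row does not reach only later rows make up. A row lasts 1/8 s, in which the tool goes at most 62.5 mm and 10.7 degrees, less where a joint would pass 70% of its speed; a pose out of reach is approached as far as the arm can. A call with a gripper value outside its range is refused whole. The fingers move at their own pace and stop on an object; the grip force is fixed at half the most. Time passes only in rows, so rows that repeat a pose let the fingers close. It gives the time, the measured TCP pose, the force and the opening at its end, in the units of the state.
- robot.get_obs(): the state, without advancing time (a new reading comes with each control period).
- cams.snapshot(name): name is "scene" or "top" or "wrist"; returns a dict with "pixels" (480x640x3 uint8, red, green, blue), "fov_y" (degrees; the focal length in pixels is half the picture's height over the tangent of half this angle, whatever the lens; pixels are square), "cx", "cy" (the principal point, pixels), "k1" (the pictures are not rectified: a ray, as slopes to the right and down, at radius r is drawn at 1 + k1 r^2 times it, then the intrinsics apply), "R" (3x3) and "t" (3): a world point X has camera coordinates R X + t. Camera axes: x right, y down, z forward; pixel columns grow to the right and rows downward; lengths in m; the calibration is good to about 2 mm. A picture is of the moment at which its call begins. There is no depth.
- robot.close_job(): hands the job in, once; it reports no verdict.
Trained networks look in a picture, given as the dict that the camera call returned (one of the last four; its "shot" number tells which), for a name from the list of things; names that differ only in an ending like _2 or _b are one class to them, and where a whole thing is asked for, a point or a joint stands for the part that bears it (a point fixed in the world has none). Each returns a list of dicts, best first, with "p" (0 to 1); they miss things now and then, are a little off and sometimes report something else, mostly with a low value. They report only what shows in the picture. A call takes as long as a camera call.
- models.find_in(picture, label): "position" ([x, y, z] in m, in world coordinates, good to about 4 mm: the middle of the surface that is visible of it).
- models.pinpoint(picture, label): "position" ([x, y, z] in m, in world coordinates, good to about 4 mm: a listed point, or the origin of a listed thing).
The state is a dict: "time": time; "joint_positions": joint angles; "qvel": joint speeds; "joint_torque": joint torques, N m; "tool_pos": TCP position; "ee_rot": TCP orientation; "wrist_force": force on the tool from outside, world axes, zero at the start; "wrist_torque": the same for the moment, N m; "width": finger opening in m.
Only numpy, scipy, OpenCV 4.12 (cv2) and the standard library are available. Lean on these libraries where they do the work, as an engineer would, in place of code of your own. Each camera call takes 0.05 s, during which the arm holds its last target. There are 200 camera calls.

## Working session

There is one attempt and no reset: what is moved stays moved. The work goes in short steps, Python scripts to look and compute and a tool call to move; the robot and the scene stay as the last step left them, time stands still between calls to the robot, and variables do not carry over. Pictures are saved under pics/ and viewed, about 8 in all and at most 12, crops included, and the job is handed in when it is done.

Besides the shell and the picture viewer there is one more tool, called after "Emit:" as name(argument=value, ...) on one line, values as JSON. step_arm: Moves the arm, as the interface text tells. Its arguments: {"type":"object","properties":{"series":{"type":"array","items":{"type":"array","items":{"type":"number"}}}},"required":["series"]}

```bash
mkdir -p pics
cat > h.py <<'E'
import numpy as np, cv2
from bench import robot, cams, models
def proj(s,X):
    f=240/np.tan(np.radians(s["fov_y"])/2); c=np.array(s["R"])@np.array(X)+np.array(s["t"]); a=c[:2]/c[2]
    a=a*(1+s["k1"]*(a@a)); return a*f+[s["cx"],s["cy"]]
def unproj(s,uv,z):
    f=240/np.tan(np.radians(s["fov_y"])/2); d=(np.array(uv)-[s["cx"],s["cy"]])/f; a=d.copy()
    for _ in range(20): a=d/(1+s["k1"]*(a@a))
    R=np.array(s["R"]);t=np.array(s["t"]); o=-R.T@t; r=R.T@np.array([a[0],a[1],1]); return o+r*(z-o[2])/r[2]
def save(s,n): cv2.imwrite("pics/"+n,cv2.cvtColor(s["pixels"],cv2.COLOR_RGB2BGR))
E
python3 - <<'E'
from h import *
for n in ["top","scene"]:
    s=cams.snapshot(n); save(s,n+"0.png")
    for l in ["polarimeter","dial_centre","index_mark","zero_line","pin_left","pin_right","dropper_bottle","sample_tube","slide_box","petri_dish"]:
        r=models.pinpoint(s,l)
        print(n,l,[(np.round(q["position"],3).tolist(),round(q["p"],2),proj(s,q["position"]).round().tolist()) for q in r[:2]])
o=robot.get_obs(); print(o["time"],o["tool_pos"],o["ee_rot"],o["width"])
E
```

```text
top polarimeter []
top dial_centre [([0.538, 0.15, -0.002], 0.64, [262.0, 271.0]), ([0.508, -0.008, 0.213], 0.62, [348.0, 271.0])]
top index_mark [([0.509, 0.048, 0.191], 0.59, [314.0, 273.0])]
top zero_line [([0.467, 0.026, 0.189], 0.65, [327.0, 297.0])]
top pin_left [([0.472, -0.009, 0.222], 0.77, [350.0, 292.0])]
top pin_right [([0.551, -0.005, 0.223], 0.8, [345.0, 245.0]), ([0.508, -0.01, 0.214], 0.64, [349.0, 271.0])]
top dropper_bottle [([0.351, -0.103, -0.003], 0.75, [389.0, 360.0])]
top sample_tube [([0.541, 0.151, -0.002], 0.72, [262.0, 270.0])]
top slide_box [([0.472, -0.193, 0.001], 0.72, [430.0, 299.0]), ([0.55, -0.003, 0.222], 0.19, [344.0, 245.0])]
top petri_dish [([0.661, 0.077, -0.002], 0.88, [297.0, 212.0])]
scene polarimeter [([0.515, -0.008, 0.004], 0.94, [274.0, 303.0])]
scene dial_centre [([0.515, -0.008, 0.217], 0.83, [263.0, 222.0])]
scene index_mark [([0.51, 0.046, 0.19], 0.74, [283.0, 210.0])]
scene zero_line [([0.468, 0.02, 0.191], 0.82, [251.0, 209.0]), ([0.514, -0.009, 0.221], 0.3, [262.0, 220.0])]
scene pin_left [([0.472, -0.014, 0.225], 0.67, [236.0, 209.0])]
scene pin_right [([0.555, -0.008, 0.225], 0.91, [286.0, 229.0])]
scene dropper_bottle [([0.346, -0.104, -0.0], 0.82, [165.0, 299.0])]
scene sample_tube [([0.538, 0.152, 0.003], 0.8, [335.0, 248.0])]
scene slide_box [([0.476, -0.19, -0.0], 0.83, [189.0, 373.0])]
scene petri_dish [([0.658, 0.077, -0.001], 0.94, [370.0, 307.0])]
1.1 [ 0.23910865 -0.49533352  0.20549914] [3.14150127e+00 2.35362744e-05 4.49758560e-01] 0.09411838883197388
```

```bash
python3 -c "
import cv2
a=cv2.imread('pics/top0.png')[210:350,260:440]; b=cv2.imread('pics/scene0.png')[150:330,200:360]
cv2.imwrite('pics/c0.png',cv2.hconcat([cv2.resize(a,(440,342),interpolation=2),cv2.resize(b,(304,342),interpolation=2)]))"
```

```text
(no output)
```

View pics/c0.png

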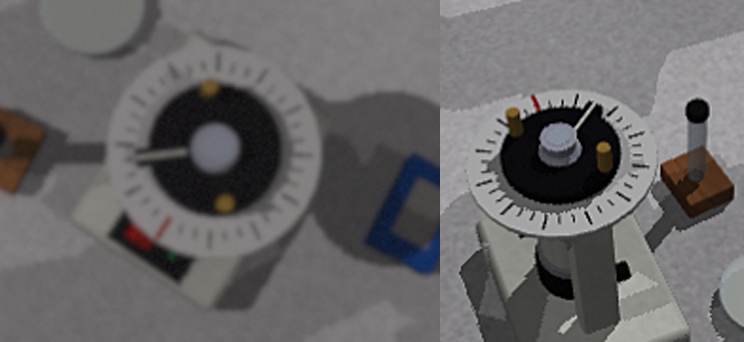

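View pics/top0.png

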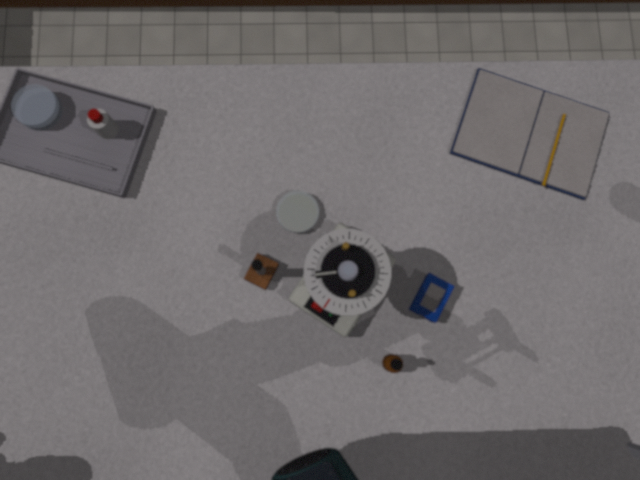

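Emit:
step_arm(series=[[-1, 0, 0, -60, 0], [-1, 411, -251, -135, 0], [-1, 411, -251, -135, 0], [-1, 411, -251, -135, 0], [-1, 411, -251, -135, 0], [-1, 411, -251, -135, 0], [-1, 411, -251, -135, 0], [-1, 411, -251, -135, 0], [-1, 411, -251, -135, 0], [-1, 411, -251, -135, 0], [-1, 411, -251, -135, 0], [-1, 411, -251, -135, 0]])

```text
time: 2.6
tool_pos: [0.4995, -0.0918, 0.3403]
ee_rot: [3.141, 0.001, 0.448]
wrist_force: [-0.3, 1.1, -0.0]
width: 0.0007
```

```bash
cat > look.py <<'E'
import sys
from h import *
def look(tag, cam="wrist"):
    s=cams.snapshot(cam); save(s,tag+".png"); P={}
    for l in ["dial_centre","index_mark","zero_line","pin_left","pin_right"]:
        r=models.pinpoint(s,l)
        print(cam,l,[(np.round(q["position"],4).tolist(),round(q["p"],2),proj(s,q["position"]).round().tolist()) for q in r[:2]])
    return s
if __name__=="__main__":
    look(sys.argv[1],sys.argv[2])
    o=robot.get_obs(); print(o["time"],o["tool_pos"],o["ee_rot"],o["width"],o["wrist_force"])
E
python3 look.py w1 wrist
```

```text
wrist dial_centre [([0.5093, -0.0045, 0.2157], 0.91, [211.0, 162.0])]
wrist index_mark [([0.5075, 0.0442, 0.19], 0.85, [159.0, 133.0])]
wrist zero_line [([0.4651, 0.0205, 0.1853], 0.56, [171.0, 195.0])]
wrist pin_left [([0.4713, -0.0139, 0.2217], 0.98, [202.0, 217.0])]
wrist pin_right [([0.5516, -0.007, 0.2235], 0.95, [236.0, 108.0])]
2.9 [ 0.49983342 -0.09118946  0.34052941] [ 3.14143863e+00 -8.98438200e-06  4.48509288e-01] 0.0004652369889955521 [-0.71622236 -0.40917463 -0.49992927]
```

View pics/w1.png

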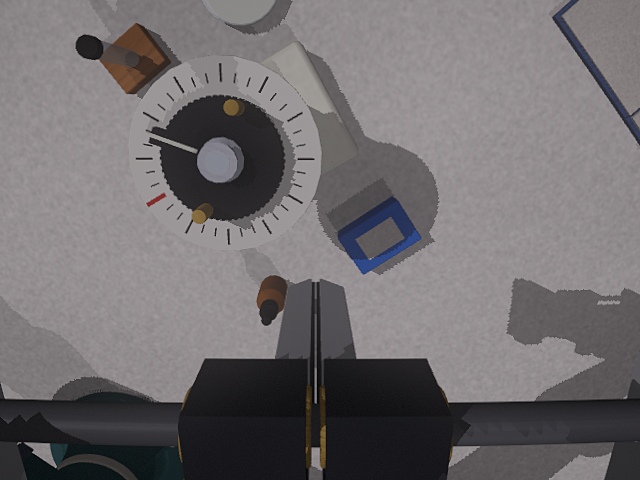

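```bash
cat > ang.py <<'E'
from h import *
def red_line(s,c):
    # red line and white mark around approx centre c, on the scale-plate plane rectified to 0.25 mm/px
    N=640; k=0.16/N
    g=np.array([proj(s,[c[0]+0.08-k*v, c[1]+0.08-k*u, .19]) for v in range(0,N,16) for u in range(0,N,16)],np.float32).reshape(N//16,N//16,2)
    H,_=cv2.findHomography(np.array([[u,v] for v in range(0,N,16) for u in range(0,N,16)],np.float32),g.reshape(-1,2))
    im=cv2.warpPerspective(s["pixels"],H,(N,N),flags=cv2.INTER_LINEAR|cv2.WARP_INVERSE_MAP)
    return im,k
def xy(uv,c,k): return np.array([c[0]+0.08-k*uv[1],c[1]+0.08-k*uv[0]])
E
python3 - <<'E'
from ang import *
s=cams.snapshot("wrist"); c=(.511,-.007)
im,k=red_line(s,c); cv2.imwrite("pics/r1.png",im[...,::-1])
i=im.astype(int); m=((i[...,0]>110)&(i[...,1]<80)).astype(np.uint8)
ys,xs=np.nonzero(m); print(len(xs)); print(xy((xs.mean(),ys.mean()),c,k))
for p,z in [((232,105),.225),((199,216),.225),((221,158),.216)]: print(unproj(s,p,z))
E
```

```text
787
[0.4578615  0.02907814]
[ 0.55263064 -0.00347841  0.225     ]
[ 0.47227478 -0.01152822  0.225     ]
[ 0.51536139 -0.00884719  0.216     ]
```

View pics/r1.png

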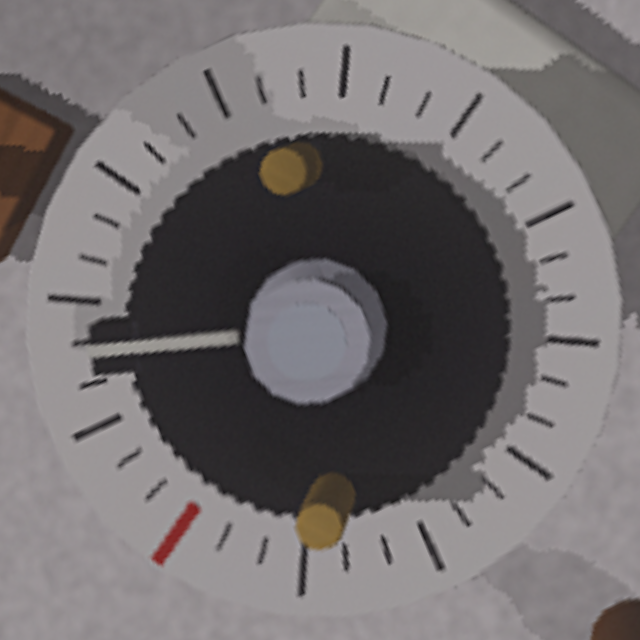

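```bash
cat > plan.py <<'E'
from h import *
C=np.array([.5115,-.008])
def row(base,phi,tan,z,r=.042):
    """base=(x,y,z,yaw rad) commanded; returns shift mm, turn deg for finger behind pin at phi deg"""
    a=np.radians(phi); p=C+r*np.array([np.cos(a),np.sin(a)])+tan*np.array([-np.sin(a),np.cos(a)])
    d=p-base[:2]; c,s=np.cos(base[3]),np.sin(base[3])
    return [round(1000*v,1) for v in (c*d[0]+s*d[1], s*d[0]-c*d[1], base[2]-z)]+[round(np.degrees(base[3])-phi,1)]
E
python3 - <<'E'
from plan import *
b=(.5001,-.0906,.3405,.4498)
for z in (.26,.212): print(row(b,5.5,-.032,z))
b=(*(C+.042*np.array([np.cos(.096),np.sin(.096)])-.032*np.array([-np.sin(.096),np.cos(.096)])),.212,.096)
for ph,t in [(5.5,-.025),(5.5,-.018)]+[(p,-.018) for p in np.arange(9.5,46,4)]+[(45.5,-.026)]: print(row(b,ph,t,.212))
E
```

```text
[np.float64(74.5), np.float64(-24.9), 80.5, np.float64(20.3)]
[np.float64(74.5), np.float64(-24.9), 128.5, np.float64(20.3)]
[np.float64(-0.0), np.float64(-7.0), 0.0, np.float64(0.0)]
[np.float64(-0.0), np.float64(-14.0), 0.0, np.float64(0.0)]
[np.float64(1.2), np.float64(-17.0), 0.0, np.float64(-4.0)]
[np.float64(2.1), np.float64(-20.0), 0.0, np.float64(-8.0)]
[np.float64(2.8), np.float64(-23.1), 0.0, np.float64(-12.0)]
[np.float64(3.3), np.float64(-26.3), 0.0, np.float64(-16.0)]
[np.float64(3.6), np.float64(-29.5), 0.0, np.float64(-20.0)]
[np.float64(3.7), np.float64(-32.6), 0.0, np.float64(-24.0)]
[np.float64(3.5), np.float64(-35.8), 0.0, np.float64(-28.0)]
[np.float64(3.2), np.float64(-39.0), 0.0, np.float64(-32.0)]
[np.float64(2.6), np.float64(-42.1), 0.0, np.float64(-36.0)]
[np.float64(1.7), np.float64(-45.2), 0.0, np.float64(-40.0)]
[np.float64(6.9), np.float64(-39.1), 0.0, np.float64(-40.0)]
```

Emit:
step_arm(series=[[-1, 74.5, -25, 70, 20.3], [-1, 74.5, -25, 80, 20.3], [-1, 74.5, -25, 80, 20.3], [-1, 74.5, -25, 100, 20.3], [-1, 74.5, -25, 128.5, 20.3], [-1, 74.5, -25, 128.5, 20.3], [-1, 74.5, -25, 128.5, 20.3]])

```text
time: 3.82
tool_pos: [0.5569, -0.0364, 0.2143]
ee_rot: [3.14, -0.003, 0.096]
wrist_force: [-0.1, -0.4, 0.7]
width: 0.0003
```

Emit:
step_arm(series=[[-1, 0, -5, 0, 0], [-1, 0, -9, 0, 0], [-1, 0, -14, 0, 0], [-1, 1.2, -17, 0, -4], [-1, 2.1, -20, 0, -8], [-1, 2.8, -23, 0, -12], [-1, 3.3, -26.3, 0, -16], [-1, 3.6, -29.5, 0, -20], [-1, 3.7, -32.6, 0, -24], [-1, 3.5, -35.8, 0, -28], [-1, 3.2, -39, 0, -32], [-1, 2.6, -42, 0, -36], [-1, 1.7, -45.2, 0, -40], [-1, 1.7, -45.2, 0, -40], [-1, 1.7, -45.2, 0, -40]])

```text
time: 5.7
tool_pos: [0.5538, 0.0097, 0.2121]
ee_rot: [3.141, -0.0, 0.793]
wrist_force: [0.2, -0.6, 1.2]
width: 0.0006
```

Run:
```python
from look import *
from ang import *
s=look("w2"); look("t2","top"); look("s2","scene")
im,k=red_line(s,(.5115,-.008)); cv2.imwrite("pics/r2.png",im[...,::-1])
o=robot.get_obs(); print(o["time"],o["tool_pos"],o["ee_rot"],o["wrist_force"])
```

```text
wrist dial_centre []
wrist index_mark [([0.4714, 0.028, 0.1925], 0.85, [184.0, 358.0])]
wrist zero_line [([0.4646, 0.0243, 0.1907], 0.73, [182.0, 368.0])]
wrist pin_left []
wrist pin_right [([0.5399, 0.0235, 0.2271], 0.95, [272.0, 312.0])]
top dial_centre [([0.5092, -0.0096, 0.2158], 0.92, [349.0, 270.0])]
top index_mark [([0.4734, 0.0333, 0.1893], 0.77, [323.0, 294.0])]
top zero_line [([0.4664, 0.0251, 0.1884], 0.9, [328.0, 298.0])]
top pin_left [([0.4853, -0.0341, 0.2215], 0.68, [365.0, 284.0])]
top pin_right [([0.5386, 0.0182, 0.2218], 0.91, [332.0, 252.0]), ([0.4706, -0.1928, 0.0017], 0.41, [430.0, 300.0])]
scene dial_centre [([0.5116, -0.0077, 0.2194], 0.94, [261.0, 220.0])]
scene index_mark [([0.4779, 0.0268, 0.1926], 0.72, [258.0, 208.0])]
scene zero_line [([0.4675, 0.0229, 0.1857], 0.9, [252.0, 210.0])]
scene pin_left [([0.4832, -0.0406, 0.226], 0.96, [231.0, 223.0]), ([0.3487, -0.1025, -0.0019], 0.3, [167.0, 300.0])]
scene pin_right [([0.3462, -0.1052, 0.0012], 0.22, [165.0, 299.0])]
6.6 [0.55369029 0.00949151 0.21198525] [-3.14158315e+00  5.26378701e-05  7.93595202e-01] [-0.29326017  0.27220165  0.20282241]
```

View pics/w2.png

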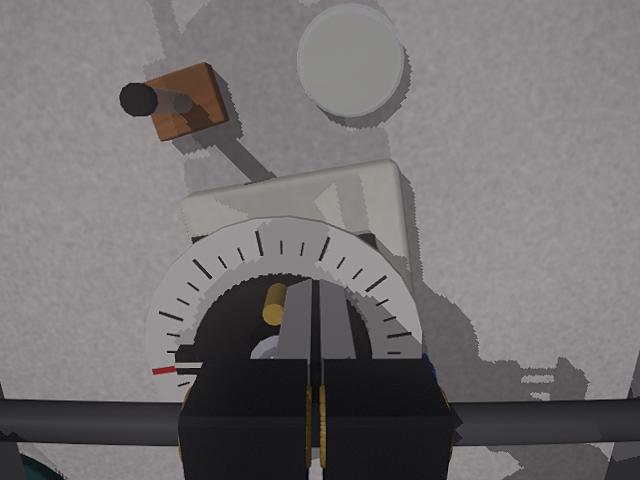

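Run:
```python
import cv2
a=cv2.imread('pics/w2.png')[330:400,130:230]; b=cv2.imread('pics/r2.png')
cv2.imwrite('pics/c2.png',cv2.resize(a,(800,560),interpolation=cv2.INTER_NEAREST))
```

```text
(no output)
```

View pics/c2.png

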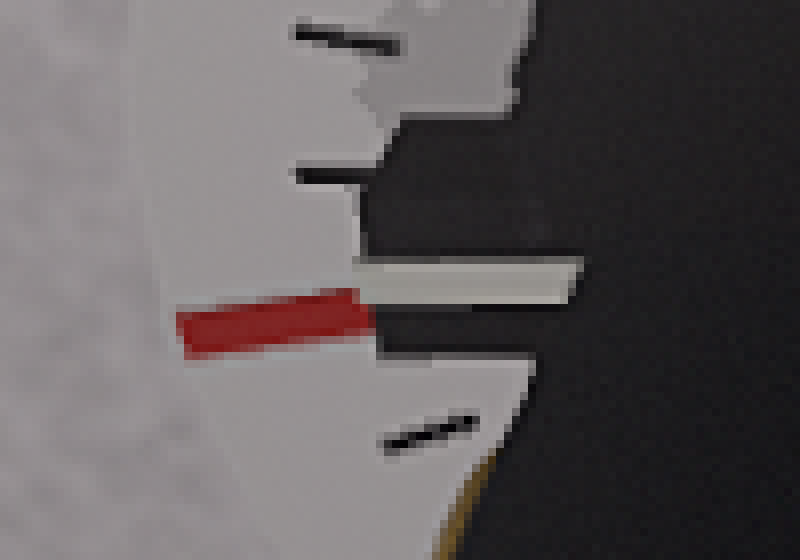

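Emit:
step_arm(series=[[-1, 0.4, -0.9, 0, -1.2], [-1, 0.75, -1.85, 0, -2.5], [-1, 0.75, -1.85, 0, -2.5], [-1, 0.75, -1.85, 0, -2.5], [-1, 0, 6, 0, -2.5], [-1, 0, 12, 0, -2.5], [-1, 0, 12, -30, 0], [-1, 0, 12, -80, 5], [-1, -60, 25, -120, 12], [-1, -109, 34, -128, 20], [-1, -109, 34, -128, 20], [-1, -109, 34, -128, 20], [-1, -109, 34, -128, 20]])

```text
time: 8.22
tool_pos: [0.5019, -0.0911, 0.3387]
ee_rot: [-3.14, 0.001, 0.447]
wrist_force: [-0.1, 0.5, -1.3]
width: 0.0006
```

Run:
```python
from look import *
s=look("w3"); look("t3","top")
p=proj(s,[.465,.022,.19]).astype(int); print(p)
im=cv2.imread("pics/w3.png"); a=im[p[1]-35:p[1]+35,p[0]-50:p[0]+50]
c=proj(s,[.5115,-.008,.2]).astype(int); b=im[c[1]-105:c[1]+105,c[0]-150:c[0]+150] if c[1]>105 and c[0]>150 else im
cv2.imwrite("pics/c3.png",cv2.resize(a,(800,560),interpolation=cv2.INTER_NEAREST))
```

```text
wrist dial_centre [([0.5123, -0.0067, 0.215], 0.57, [216.0, 163.0])]
wrist index_mark [([0.4735, 0.0264, 0.1919], 0.74, [164.0, 187.0])]
wrist zero_line [([0.4636, 0.0223, 0.1858], 0.71, [168.0, 199.0]), ([0.3483, -0.1043, 0.0007], 0.32, [275.0, 289.0])]
wrist pin_left [([0.4849, -0.041, 0.2234], 0.77, [243.0, 220.0])]
wrist pin_right [([0.5386, 0.0232, 0.2255], 0.66, [185.0, 110.0])]
top dial_centre [([0.5062, -0.0082, 0.2158], 0.96, [348.0, 272.0])]
top index_mark [([0.4698, 0.0312, 0.1908], 0.75, [324.0, 296.0])]
top zero_line [([0.4678, 0.0284, 0.1894], 0.71, [326.0, 297.0]), ([0.4722, 0.0283, 0.1902], 0.23, [326.0, 294.0])]
top pin_left [([0.4854, -0.0347, 0.223], 0.59, [365.0, 284.0])]
top pin_right []
[166 198]
```

View pics/c3.png

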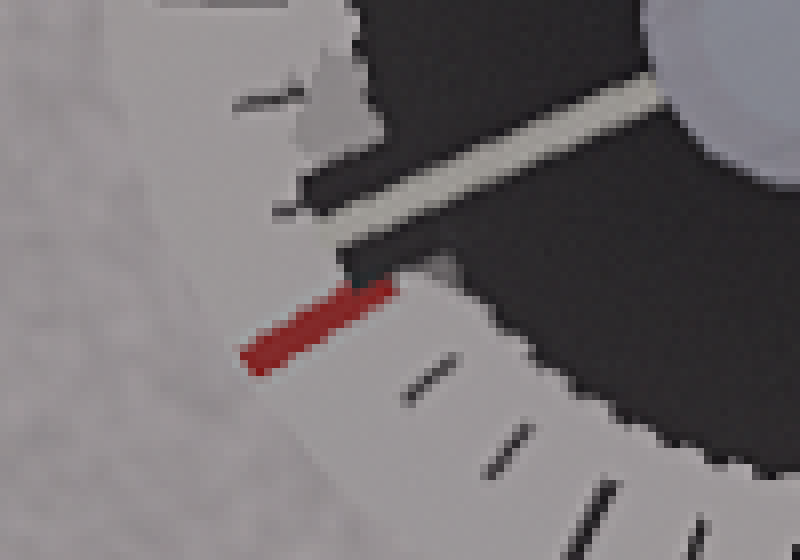

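View pics/w3.png

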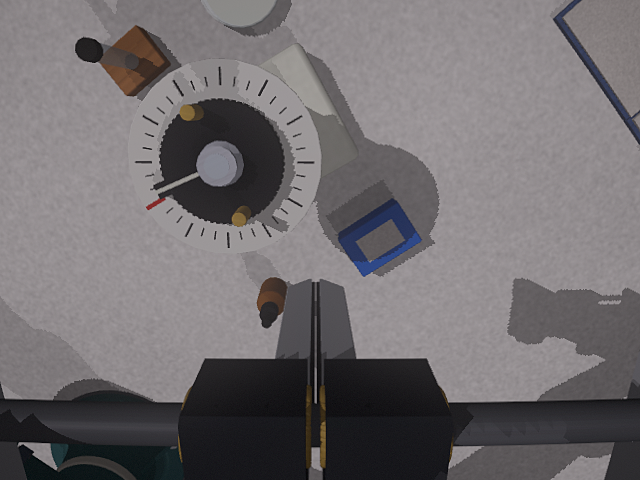

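Run:
```python
from h import *
s=cams.snapshot("wrist"); R=np.array(s["R"]);t=np.array(s["t"]); print("cam",-R.T@t, "axis",R[2])
im=s["pixels"].astype(int)
def ang(v): return np.degrees(np.arctan2(v[1],v[0]))
h=cv2.cvtColor(s["pixels"],cv2.COLOR_RGB2HSV)
u0=165;v0=198
a=unproj(s,(u0-50+335/8,v0-35+230/8),.2)[:2]; b=unproj(s,(u0-50+660/8,v0-35+90/8),.2)[:2]
print("white",a,b,ang(a-b), "white via u+1",ang(unproj(s,(116+335/8,163+230/8),.2)[:2]-unproj(s,(116+660/8,163+90/8),.2)[:2]))
p=unproj(s,(189,112),.225)[:2];q=unproj(s,(240,216),.225)[:2]; print("pins",p,q,(p+q)/2,ang(p-q))
r=unproj(s,(116+250/8,163+363/8),.19)[:2]; print("red outer",r,ang(r-[.5115,-.008]))
o=robot.get_obs();print(o["tool_pos"],o["time"])
```

```text
cam [ 0.5744489  -0.05619905  0.51891092] axis [-0.25342489 -0.12122076 -0.95972983]
white [0.46983939 0.02754764] [0.49563368 0.00411528] 137.74698131193864 white via u+1 137.75661798626075
pins [0.53831204 0.01976748] [ 0.48699912 -0.03882503] [ 0.51265558 -0.00952877] 48.789452842526345
red outer [0.45056915 0.03267802] 146.27254454167226
[ 0.50152568 -0.09207049  0.34004234] 8.875
```

Run:
```python
from plan import *
def app(b,r):
    c,s=np.cos(b[3]),np.sin(b[3]); x,y,z,t=r
    return (b[0]+(c*x+s*y)/1e3,b[1]+(s*x-c*y)/1e3,b[2]-z/1e3,b[3]-np.radians(t))
b=(.5001,-.0906,.3405,.4498)
for r in [(74.5,-25,128.5,20.3),(1.7,-45.2,0,-40),(-109,34,-128,20)]: b=app(b,r)
print(b)
for ph,t,z in [(45.5,-.034,.26),(45.5,-.034,.212)]: r=row(b,ph,t,z); print(*r)
b2=app(b,r)
for ph,t in [(45.5,-.026),(46,-.02),(47,-.018),(48.5,-.018),(50,-.018),(51.5,-.018),(53,-.018),(54,-.018),(55,-.018),(55,-.026),(55,-.034)]: r=row(b2,ph,t,.212); print(*r)
p=np.array([.439,-.044]); d=p-b2[:2]; c,s=np.cos(b2[3]),np.sin(b2[3]); print("over",c*d[0]+s*d[1],s*d[0]-c*d[1])
```

```text
(np.float64(0.5015035854753731), np.float64(-0.09208837669294465), 0.34, np.float64(0.4445640122440169))
96.3 -54.1 80.0 -20.0
96.3 -54.1 128.0 -20.0
-0.0 -8.0 0.0 -0.0
0.1 -14.3 0.0 -0.5
0.4 -17.1 0.0 -1.5
0.9 -18.2 0.0 -3.0
1.3 -19.3 0.0 -4.5
1.6 -20.5 0.0 -6.0
2.0 -21.6 0.0 -7.5
2.2 -22.4 0.0 -8.5
2.4 -23.1 0.0 -9.5
3.7 -15.3 0.0 -9.5
5.0 -7.4 0.0 -9.5
over -0.11854472137548863 -0.06038075148464003
```

Emit:
step_arm(series=[[-1, 60, -35, 30, -10], [-1, 96.3, -54.1, 75, -20], [-1, 96.3, -54.1, 80, -20], [-1, 96.3, -54.1, 80, -20], [-1, 96.3, -54.1, 105, -20], [-1, 96.3, -54.1, 128, -20], [-1, 96.3, -54.1, 128, -20], [-1, 96.3, -54.1, 128, -20]])

```text
time: 9.88
tool_pos: [0.5659, -0.0028, 0.2146]
ee_rot: [3.138, -0.002, 0.792]
wrist_force: [-0.1, 0.3, 0.2]
width: 0.0003
```

Emit:
step_arm(series=[[-1, 0, -5, 0, 0], [-1, 0, -10, 0, 0], [-1, 0.1, -14.3, 0, -0.5], [-1, 0.4, -17.1, 0, -1.5], [-1, 0.9, -18.2, 0, -3], [-1, 1.3, -19.3, 0, -4.5], [-1, 1.6, -20.5, 0, -6], [-1, 2, -21.6, 0, -7.5], [-1, 2.2, -22.4, 0, -8.5], [-1, 2.4, -23.1, 0, -9.5], [-1, 2.4, -23.1, 0, -9.5], [-1, 3.7, -15.3, 0, -9.5], [-1, 5, -7.4, 0, -9.5], [-1, 5, -7.4, -50, 0], [-1, -30, -15, -110, 10], [-1, -80, -40, -128, 20], [-1, -118.5, -60.4, -128, 20], [-1, -118.5, -60.4, -128, 20], [-1, -118.5, -60.4, -128, 20], [-1, -118.5, -60.4, -128, 20]])

```text
time: 12.38
tool_pos: [0.4399, -0.0437, 0.339]
ee_rot: [-3.14, 0.001, 0.445]
wrist_force: [-0.3, -1.0, -0.5]
width: 0.0004
```

Run:
```python
from h import *
s=cams.snapshot("wrist"); save(s,"w4.png"); R=np.array(s["R"]); print("cam",-R.T@np.array(s["t"]))
p=proj(s,[.5115,-.008,.2]).astype(int); x0,y0=max(0,p[0]-90),max(0,p[1]-70); print(p,x0,y0)
im=cv2.imread("pics/w4.png")[y0:y0+140,x0:x0+180]; cv2.imwrite("pics/c4.png",cv2.resize(im,None,fx=4,fy=4,interpolation=cv2.INTER_NEAREST))
o=robot.get_obs();print(o["tool_pos"],o["time"])
```

```text
cam [ 0.51312438 -0.00796977  0.51777274]
[314 112] 224 42
[ 0.43985959 -0.04368151  0.33898545] 12.425
```

View pics/c4.png

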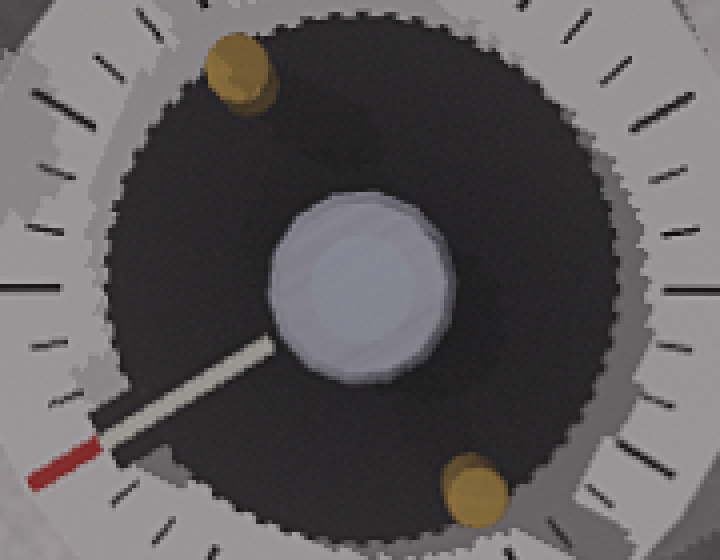

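Run:
```python
from h import *
s=cams.snapshot("scene")
for l in ["polarimeter","dropper_bottle","sample_tube","slide_box","petri_dish"]:
    print(l,[np.round(q["position"],3).tolist() for q in models.pinpoint(s,l)[:1]])
print(robot.get_obs()["wrist_force"]); print(robot.close_job())
```

```text
polarimeter [[0.513, -0.012, 0.002]]
dropper_bottle [[0.35, -0.104, -0.001]]
sample_tube [[0.538, 0.152, 0.004]]
slide_box [[0.477, -0.19, -0.002]]
petri_dish [[0.66, 0.077, -0.002]]
[ 0.23792619 -0.38272487 -0.99764082]
the job is handed in; nothing more can be done
None
```

I turned the polarimeter's dial about 50° anticlockwise until the white index mark met the red zero line, then drew the hand back and handed the job in. I used the closed fingertips against the right-hand brass pin, in three pushes. The job took about 12.5 s of the 45 s allowed.

- **Alignment:** a last wrist picture from straight above the dial shows the white mark running into the red line, within about 0.5 mm by my reading. The limit is 3.5 mm.
- **Nothing else moved:** a last scene picture puts the polarimeter and all four bystanders within about 5 mm of their first positions. That is about the accuracy of the network.
- **Forces:** wrist force read at most about 1.5 N at the end of each move. I did not record the peak during the pushes.
- **Clearance:** the fingers were about 0.12 m above the dial at hand-in, touching nothing.

**One reading disagreed:** from a slanted view after the first push, the mark seemed only about 2° short. After I pushed another 2.5° it still measured about 7.5° short, because the mark appears to sit slightly above the scale plate and the slant shifts it. I pushed again from that figure and trusted only the picture from straight above for the final check.

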